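# Lock the red bayonet lid of a dust pot

### The arm

A 6-joint arm with a two-finger parallel gripper is mounted at the origin on a cart in front of the work surface, level with it; the furniture and walls round the work are solid. World frame = base frame: x ahead of the robot, y to its left, z up, the work surface at z = 0. Lengths are in m, angles in rad, forces in N, time in s.
With the tool pointing down it reaches from about 0.3 to 0.875 m from the base axis. Payload 4.2 kg.
Tool frame: the origin (TCP) lies at the centre of the arm's flange, where the gripper is bolted on; the fingertips stand 173 mm ahead of it and the grasp point (between the pads) lies 155 mm ahead of it (pinch_z is the distance from the TCP to the grasp point, in m); x points along the fingers, y is the direction in which the jaws open and shut, and the axes are right-handed (so a half turn about x gives the same grasp; the last joint's range is limited). The gripper opens to 85 mm and grips with 20 to 120 N. Pads are 22 mm wide; open, the fingers measure 114 mm over their backs; the gripper's body (76 mm by 85 mm) begins 54 mm behind the grasp point. The pads swing forward as they close: fully open they stand 13 mm farther back than shut.
Start: joints at [-1.242, 0.32, 1.565, -0, 1.257, -0.02], TCP at [0.197, -0.54, 0.405] pointing down, gripper open.
Joint ranges: [-3.11, 3.11], [-0.84, 2.01], [0.21, 2.61], [-1.34, 4.49], [0.05, 2.63], [-2.56, 2.56]. Speed limits (rad/s): [2.57, 2.57, 3.14, 3.14, 3.14, 3.14].

### API

Orientations are given as a 3x3 rotation matrix whose columns are the frame's x, y, z axes.
In Python, from bench import read_state, capture, sign_off, look_for, tip_of, pinch_z gives the robot as it stands.
- The arm moves only by the tool send_rows, never from a script. Its argument "series" is a list of rows, each an object of numbers: "x", "y", "z": the shift along the tool's x, y, z in mm; "rx", "ry", "rz": the turn, a rotation vector about the tool's x, y, z in rad; "jaw": the finger opening in mm, from 0 to 85.4. A call has 1 to 5 rows; each row shifts and turns the pose as measured when the row begins, along the tool's axes as they then stand; what a row does not reach is not made up. A row lasts 1/12 s, in which the tool goes at most 41.7 mm and 7.16 degrees, less where a joint would pass 70% of its speed; a pose out of reach is approached as far as the arm can. A call with a gripper value outside its range is refused whole. The fingers move at their own pace and stop on an object; the grip force is fixed at half the most. Time passes only in rows, so rows that do not move let the fingers close. It gives the time, the measured TCP pose, the force and the opening at its end, in the units of the state.
- read_state(): the state, without advancing time (a new reading comes with each control period).
- capture(name): name is "scene" or "top"; returns a dict with "frame" (384x512x3 uint8, red, green, blue), "camera_matrix" (3x3 intrinsics, pixels), "T" (4x4, takes a point from camera to world coordinates). Camera axes: x right, y up, looking along -z (the intrinsics and any distortion apply to the point x, -y, -z); pixel columns grow to the right and rows downward; lengths in m; the calibration is good to about 2 mm. A picture is of the moment at which its call begins. There is no depth.
- sign_off(): hands the job in, once; it reports no verdict.
Trained networks look in the newest picture that a camera, given by its name, has taken for a name from the list of things; names that differ only in an ending like _2 or _b are one class to them, and where a whole thing is asked for, a point or a joint stands for the part that bears it (a point fixed in the world has none). Each returns a list of dicts, best first, with "confidence" (0 to 1); they miss things now and then, are a little off and sometimes report something else, mostly with a low value. They report only what shows in the picture. A call takes as long as a camera call.
- look_for(thing, camera): "point" ([column, row] in pixels, amid what is visible of it).
- tip_of(thing, camera): "point" ([column, row] in pixels: a listed point, or the origin of a listed thing).
The state is a dict: "t": time; "joint_pos": joint angles; "joint_vel": joint speeds; "joint_torque": joint torques, N m; "position": TCP position; "orientation": TCP orientation; "wrist_force": force on the tool from outside, world axes, zero at the start; "torque": the same for the moment, N m; "finger_gap": finger opening in m.
Only numpy, scipy, OpenCV 4.12 (cv2) and the standard library are available. Lean on these libraries where they do the work, as an engineer would, in place of code of your own. Each camera call takes 0.05 s, during which the arm holds its last target.

### The job

The watch movement in the red-lidded dust pot is done for today, so lock that lid: press it down against its spring, turn it a quarter turn clockwise (seen from above) while it is down, then let it go so that it springs up into its notch and stays locked. Do not turn the blue lid, and let go of everything at the end.

Things in the scene. Friction and masses are not known exactly. Their poses are not given: they have to be found in the camera images.
- red_grip (a point): centre of the red lid's bar grip, on the lid's turning axis, about 95 mm above the table while open. The bar is 50 mm long (x axis, white line on top of the +x end), 14 mm wide (y) and 26 mm high; z is up. This point lies 13 mm below the bar's top and 13 mm above the flat top of the round lid (68 mm across, 6 mm thick). It turns and sinks with the lid.
- red_turn (a joint): how far the red lid is turned clockwise seen from above, rad: about 0 in the open slot (free from -0.12 to 0.15), stop at 1.75. It leaves the slot only while pressed down. The locking notch spans 1.22 to 1.75, so aim for about 1.5. Turning takes under 0.15 N m.
- red_press (a joint): how far the red lid is pressed down, m: 0 open, bottom stop 0.013. Keep it at 0.010 to 0.013 while turning; let go over the notch it springs up to about 0.007: locked. Spring 6 N at 0, 12 N at 0.013. The lid sits on a clear round pot (69 mm across, foot 88 mm, collar top 62 mm above the table) screwed to the table.
- blue_turn (a joint): the same turn of the blue lid, rad, about 0: an open pot just like the red one, to be left as it is. A third such pot, with a yellow lid, is already locked. The pots' centres are at least 130 mm apart.

How it is judged:
At the end, for the whole second after the job is handed in: The red lid is turned at least 1.17 rad clockwise and has sprung up into its notch (pressed depth between 5 and 8.2 mm), and the blue lid is still in its open slot (turned less than 0.3 rad) (value of joint red_turn above 1.17 rad and value of joint red_press between 0.005 and 0.0082 m and value of joint blue_turn below 0.3 rad); the robot touches nothing.
It fails at once if the blue lid is turned out of its open slot (value of joint blue_turn above 0.3 rad).
It also fails if it takes over 35 s, if anything falls off the work surface, if the arm or the gripper's body presses on something with over 40 N, if the wrist force passes 120 N, or if a joint passes its speed limit or range.

## Working session

There is one attempt and no reset: what is moved stays moved. The work goes in short steps, Python scripts to look and compute and a tool call to move; the robot and the scene stay as the last step left them, time stands still between calls to the robot, and variables do not carry over. Pictures are saved under pics/ and viewed, and the job is handed in when it is done.

Besides the shell and the picture viewer there is one more tool, called after "Emit:" as name([rows], argument=value, ...), one row to a line, values as JSON. send_rows: Moves the arm, as the interface text tells. Its arguments: {"type":"object","properties":{"series":{"type":"array"}},"required":["series"]}

```bash
mkdir -p pics; python3 - <<'E'
from bench import *
import cv2,numpy as np
print(read_state(), pinch_z)
for c in ["scene","top"]:
    d=capture(c); cv2.imwrite(f"pics/{c}0.png",d["frame"][:,:,::-1])
    print(c,d["camera_matrix"],d["T"],{k:v for k,v in d.items() if k not in("frame","camera_matrix","T")})
    for f in (look_for,tip_of):
        for t in("red_grip","red_turn","blue_turn"):
            try: print(f.__name__,t,f(t,c))
            except Exception as e: print(t,e)
E
```

```text
{'t': 0.0, 'joint_pos': array([-1.24201154e+00,  3.20305250e-01,  1.56571068e+00,  1.84274335e-05,
        1.25740610e+00, -2.00202254e-02]), 'joint_vel': array([ 2.70991171e-03, -3.30044263e-04,  7.86949146e-04,  4.15095924e-04,
       -8.51105466e-04,  2.75423465e-05]), 'joint_torque': array([ 1.11411613e-03, -4.15524352e+01, -2.34163266e+01,  1.04764881e-04,
        8.21942609e-03, -1.62627919e-05]), 'position': array([ 0.19645567, -0.54020988,  0.40386203]), 'orientation': array([[-5.74101483e-04,  3.41769141e-01, -9.39783765e-01],
       [ 1.73704491e-03, -9.39782161e-01, -3.41769619e-01],
       [-9.99998327e-01, -1.82865705e-03, -5.41380128e-05]]), 'wrist_force': array([-0.32935786, -0.43316466,  0.26725443]), 'torque': array([-0.05713961, -0.00873368,  0.04059534]), 'finger_gap': 0.08543751141631295} 0.1547
scene [[406.71127765   0.         259.9512776 ]
 [  0.         406.71127765 184.15062576]
 [  0.           0.           1.        ]] [[-0.89791885  0.17762063 -0.40273148  0.14800787]
 [-0.44010332 -0.3771114   0.8149209   0.68133157]
 [-0.00712787  0.9089763   0.41678686 
[... 272 characters left out ...]
red_turn it knows: red_grip
blue_turn it knows: red_grip
top [[369.09019203   0.         255.22112871]
 [  0.         369.09019203 191.91391154]
 [  0.           0.           1.        ]] [[-0.01181003  0.99325862 -0.11531622  0.4199205 ]
 [-0.9998983  -0.01265289 -0.00657986 -0.06674513]
 [-0.00799458  0.11522679  0.99330704  0.95203154]
 [ 0.          0.          0.          1.        ]] {}
call red_grip [{'point': [171.0, 187.5], 'confidence': 0.8}]
call red_turn [{'point': [171.6, 187.3], 'confidence': 0.91}]
call blue_turn [{'point': [324.7, 188.0], 'confidence': 0.88}]
call red_grip [{'point': [173.6, 190.5], 'confidence': 0.64}]
red_turn it knows: red_grip
blue_turn it knows: red_grip
```

View pics/scene0.png

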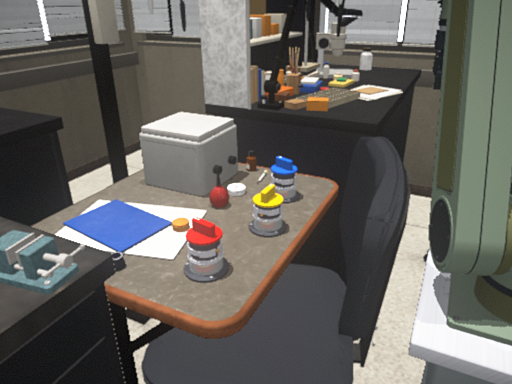

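View pics/top0.png

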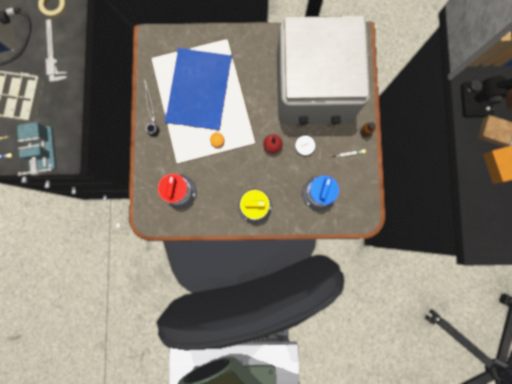

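```bash
python3 - <<'E'
import cv2
im=cv2.imread("pics/top0.png")[140:240,120:220]; cv2.imwrite("pics/topcrop.png",cv2.resize(im,(600,600),interpolation=cv2.INTER_CUBIC))
im=cv2.imread("pics/scene0.png")[180:300,140:260]; cv2.imwrite("pics/sccrop.png",cv2.resize(im,(600,600),interpolation=cv2.INTER_CUBIC))
E
```

```text
(no output)
```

View pics/topcrop.png

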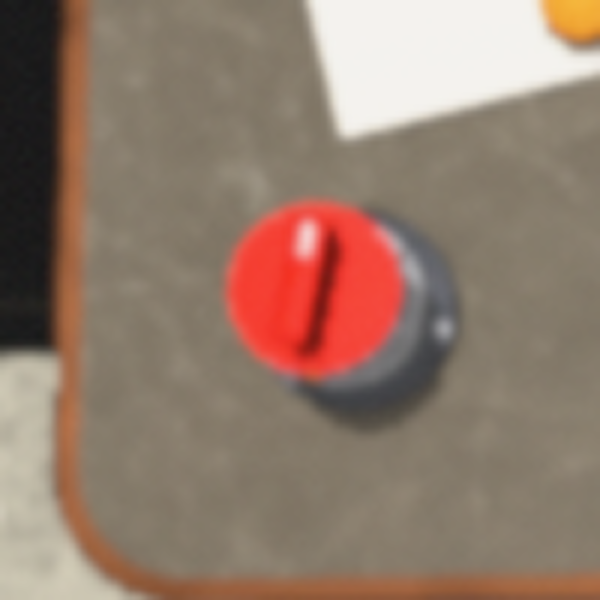

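View pics/sccrop.png

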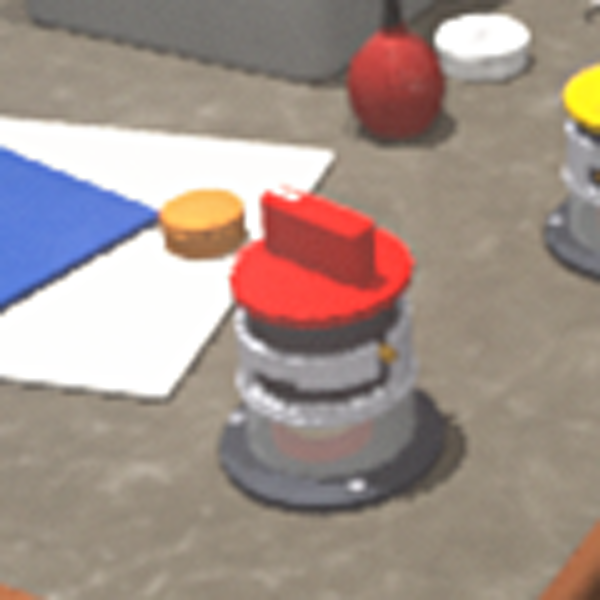

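The red pot is at about (172,188) in the top view and (203,240) in the scene view. Its white mark points away from the robot. Blue and yellow stand to its right. Next I measure the lid's position and the bar's direction.

```bash
cat > h.py <<'E'
import numpy as np,cv2
from bench import *
def ray(d,p):
    K,T=d["camera_matrix"],d["T"]
    v=np.array([(p[0]-K[0,2])/K[0,0],-(p[1]-K[1,2])/K[1,1],-1]); return T[:3,3],T[:3,:3]@v
def onz(d,p,z):
    o,v=ray(d,p); return o+v*(z-o[2])/v[2]
def tri(l):
    A=np.zeros((3,3));b=np.zeros(3)
    for d,p in l:
        o,v=ray(d,p);v=v/np.linalg.norm(v);P=np.eye(3)-np.outer(v,v);A+=P;b+=P@o
    return np.linalg.solve(A,b)
def proj(d,X):
    K,T=d["camera_matrix"],d["T"]; c=T[:3,:3].T@(np.asarray(X)-T[:3,3]); return np.array([K[0,0]*c[0]/-c[2]+K[0,2],-K[1,1]*c[1]/-c[2]+K[1,2]])
E
python3 - <<'E'
from h import *
top=capture("top");sc=capture("scene")
hsv=cv2.cvtColor(top["frame"],cv2.COLOR_RGB2HSV)
m=((hsv[...,0]<6)|(hsv[...,0]>174))&(hsv[...,1]>150)&(hsv[...,2]>100)
m[:, :150]=0;m[:,200:]=0;m[:165]=0;m[215:]=0
c,_=cv2.findContours(m.astype(np.uint8),0,1);c=max(c,key=cv2.contourArea);c=cv2.convexHull(c)
e=cv2.fitEllipse(c);print(e)
C=onz(top,e[0],0.082);print("lid",C, "diam mm",(onz(top,[e[0][0]+e[1][0]/2,e[0][1]],.082)-C)*2000)
print("tip top/grip z.095",onz(top,[173.6,190.5],.095),"scene",onz(sc,[201.7,226.8],.095),"tri",tri([(top,[171.8,188]),(sc,[201.7,226.8])]))
for n,d,b in (("t",top,(152,168,40)),("s",sc,(180,205,50))):
    x,y,s=b; im=d["frame"][y:y+s,x:x+s,::-1].copy(); k=600//s
    im=cv2.resize(im,None,fx=k,fy=k,interpolation=cv2.INTER_NEAREST)
    im2=im.copy()
    def P(X): q=proj(d,X); return tuple(int(v) for v in ((q-[x,y]+.5)*k))
    for yaw in (0.,):
        pass
    cv2.imwrite(f"pics/z_{n}.png",im)
g=top["frame"][172:202,158:188].astype(int)
print("G\n",g[...,1][3:27,6:24])
E
```

```text
((171.81036376953125, 187.7228240966797), (27.951078414916992, 28.707305908203125), 40.64250564575195)
lid [0.53349807 0.13745598 0.082     ] diam mm [ -0.85502024 -66.6375435    0.        ]
tip top/grip z.095 [0.52518654 0.13011084 0.095     ] scene [0.53733769 0.14041013 0.095     ] tri [0.53499907 0.13696682 0.09297829]
G
 [[122 115 104  90  81  76  82  83  78  75  74  76  78  81  86  88  91  93]
 [104  97  87  75  66  76 102 113  94  69  62  62  68  70  73  74  77  82]
 [ 85  76  71  65  66  96 145 164 129  79  54  54  61  67  69  70  72  81]
 [ 70  66  66  63  70 116 174 193 150  88  49  43  53  65  69  71  71  81]
 [ 66  63  63  62  74 126 183 199 151  84  43  35  47  62  69  71  72  78]
 [ 65  63  62  62  80 133 183 190 139  74  35  32  41  55  66  70  70  73]
 [ 63  63  62  61  85 134 175 173 123  64  30  28  36  54  64  69  70  72]
 [ 62  64  62  59  75 115 145 140 100  54  28  25  35  51  64  69  71  69]
 [ 64  63  60  54  59  80  99  97  73  44  27  28  37  53  65  69  71  71]
 [ 63  63  59  53  51  60  67  69  55  36  23  29  43  58  67  69  70  71]
 [ 64  64  58  52  51 
[... 328 characters left out ...]
 61  66  70  69  71  72]
 [ 64  58  53  54  60  64  60  48  33  26  35  48  62  68  69  70  71  72]
 [ 62  57  52  55  60  62  59  45  28  27  33  51  63  69  70  71  70  71]
 [ 60  56  52  56  61  62  56  42  27  28  37  53  64  69  71  70  71  70]
 [ 59  54  51  57  62  63  55  38  28  27  42  58  67  69  71  70  70  70]
 [ 57  53  52  57  62  61  52  35  27  33  48  62  68  68  69  70  71  70]
 [ 57  52  52  55  57  56  46  33  27  33  50  63  68  70  70  70  69  71]
 [ 59  53  51  50  50  46  39  29  26  34  50  62  68  69  68  69  69  71]
 [ 62  60  55  51  46  39  30  27  28  39  53  63  68  68  70  69  71  73]
 [ 71  66  61  57  49  40  31  31  35  45  58  65  69  68  68  70  77  87]]
```

View pics/z_t.png

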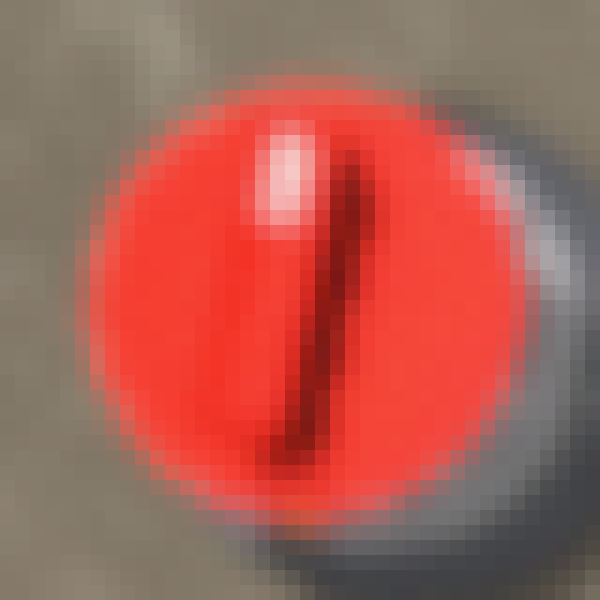

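View pics/z_s.png

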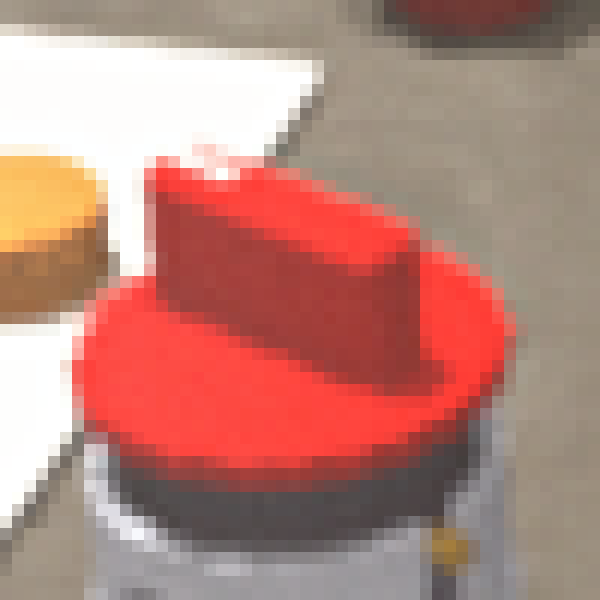

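```bash
python3 - <<'E'
from h import *
top=capture("top");sc=capture("scene")
a=onz(sc,[192.0,219.9],.108);b=onz(sc,[209.7,227.0],.108);v=a-b;print("scene edge",a,b,np.linalg.norm(v),np.arctan2(v[1],v[0]))
a=onz(top,[172.2,185],.108);b=onz(top,[170.1,195],.108);v=a-b;print("top edge",a,b,np.arctan2(v[1],v[0]))
C=np.array([.534,.137,.095]);yaw=-.2
R=np.array([[np.cos(yaw),-np.sin(yaw)],[np.sin(yaw),np.cos(yaw)]])
out=[]
for d,b in ((top,(152,168,40)),(sc,(180,205,40))):
    x,y,s=b;k=10; im=cv2.resize(d["frame"][y:y+s,x:x+s,::-1].copy(),None,fx=k,fy=k,interpolation=cv2.INTER_NEAREST)
    def L(pts): cv2.polylines(im,[np.array([((proj(d,p)-[x,y]+.5)*k) for p in pts]).astype(int)],True,(255,255,0),1)
    for z in(.108,.082):
        L([[*(C[:2]+R@np.array(q)),z] for q in((.025,.007),(.025,-.007),(-.025,-.007),(-.025,.007))])
    L([[C[0]+.034*np.cos(t),C[1]+.034*np.sin(t),.082] for t in np.linspace(0,6.2,60)])
    out.append(im)
cv2.imwrite("pics/ov.png",np.hstack(out))
E
```

```text
scene edge [0.55462938 0.1451816  0.108     ] [0.51085284 0.1529191  0.108     ] 0.044455082826189096 -0.17494295637566062
top edge [0.53643814 0.130542   0.108     ] [0.51324703 0.1350604  0.108     ] -0.1924224134879414
```

View pics/ov.png

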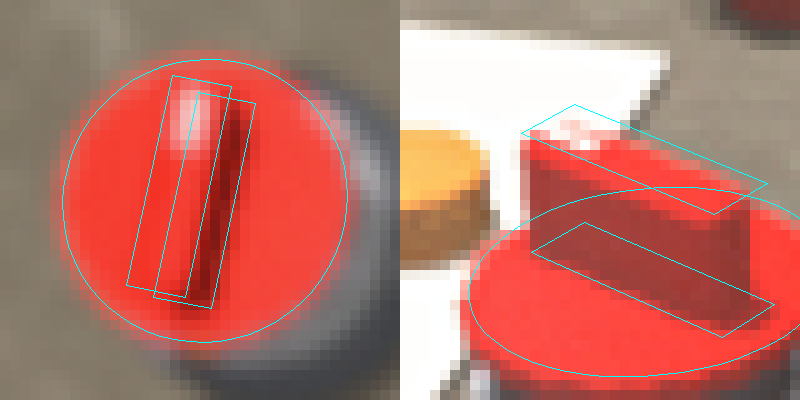

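```bash
python3 - <<'E'
from h import *
top=capture("top");sc=capture("scene")
for p in([0,0,0],[0,0,.3],[.197,-.54,.4],[.197,-.54,.23]): print(p,proj(top,p),proj(sc,p))
for tp in([318,257],[335,268],[343,285],[330,300]):
  for sp in ([375,137],[395,150]):
    X=tri([(top,tp),(sc,sp)]);print(tp,sp,X.round(3),proj(top,X).round(),proj(sc,X).round())
E
```

```text
[0, 0, 0] [232.94930135 408.85700859] [514.49091167 305.80360348]
[0, 0, 0.3] [220.40593279 495.38373166] [568.61750562 138.48366445]
[0.197, -0.54, 0.4] [596.41637094 390.15663519] [451.40654023  31.58418154]
[0.197, -0.54, 0.23] [513.44844272 352.02971701] [439.73993969  97.31996882]
[318, 257] [375, 137] [ 0.337 -0.195  0.198] [323. 276.] [357. 137.]
[318, 257] [395, 150] [ 0.314 -0.2    0.171] [324. 286.] [367. 150.]
[335, 268] [375, 137] [ 0.328 -0.227  0.189] [338. 280.] [364. 138.]
[335, 268] [395, 150] [ 0.304 -0.236  0.158] [340. 290.] [375. 150.]
[343, 285] [375, 137] [ 0.312 -0.238  0.189] [344. 288.] [373. 137.]
[343, 285] [395, 150] [ 0.286 -0.25   0.155] [346. 298.] [383. 151.]
[330, 300] [375, 137] [ 0.295 -0.206  0.202] [329. 297.] [378. 137.]
[330, 300] [395, 150] [ 0.27  -0.216  0.169] [332. 307.] [388. 151.]
```

```bash
cat >> h.py <<'E'
from scipy.spatial.transform import Rotation as Ro
def down(yaw):
    y=np.array([np.cos(yaw),np.sin(yaw),0]);x=np.array([0,0,-1.]);return np.column_stack([x,y,np.cross(x,y)])
def plan(P,yaw,n=5,mm=40,step=.12):
    s=read_state();p=s["position"].copy();R=s["orientation"].copy()
    print("t",s["t"],"p",p.round(4),"yaw",np.arctan2(R[1,1],R[0,1]).round(3),"j",s["joint_pos"].round(2),"F",s["wrist_force"].round(1),"gap",s["finger_gap"].round(4))
    for i in range(n):
        d=np.array(P)-p; L=np.linalg.norm(d); k=min(1,mm/1000/max(L,1e-9)); dv=d*k
        rv=Ro.from_matrix(R.T@down(yaw)).as_rotvec(); a=np.linalg.norm(rv); rv=rv*min(1,step/max(a,1e-9))
        sh=R.T@dv*1000
        print(dict(zip("x y z rx ry rz".split(),[*sh.round(1).tolist(),*rv.round(3).tolist()])))
        p=p+dv;R=R@Ro.from_rotvec(rv).as_matrix()
    print("end p",p.round(4),"yaw",np.arctan2(R[1,1],R[0,1]).round(3))
E
python3 - <<'E'
from h import *
plan([.36,-.26,.48],.1)
E
```

```text
Traceback (most recent call last):
  File "h.py", line 20, in plan
    print("t",s["t"],"p",p.round(4),"yaw",np.arctan2(R[1,1],R[0,1]).round(3),"j",s["joint_pos"].round(2),"F",s["wrist_force"].round(1),"gap",s["finger_gap"].round(4))
                                                                                                                                             ^^^^^^^^^^^^^^^^^^^^^
AttributeError: 'float' object has no attribute 'round'
```

```bash
sed -i 's/s\["finger_gap"\].round(4)/round(s["finger_gap"],4)/' h.py
python3 - <<'E'
from h import *
plan([.36,-.26,.48],.1)
E
```

```text
t 0.8 p [ 0.1966 -0.5404  0.4047] yaw -1.222 j [-1.24  0.32  1.56  0.    1.26 -0.02] F [-0.1 -1.   1.8] gap 0.0857
{'x': -9.0, 'y': -24.9, 'z': -29.9, 'rx': -0.12, 'ry': 0.0, 'rz': -0.0}
{'x': -9.0, 'y': -21.2, 'z': -32.7, 'rx': -0.12, 'ry': 0.0, 'rz': -0.0}
{'x': -9.0, 'y': -17.1, 'z': -35.0, 'rx': -0.12, 'ry': 0.0, 'rz': -0.0}
{'x': -9.0, 'y': -12.8, 'z': -36.8, 'rx': -0.12, 'ry': 0.0, 'rz': -0.0}
{'x': -9.0, 'y': -8.3, 'z': -38.1, 'rx': -0.12, 'ry': 0.0, 'rz': -0.0}
end p [ 0.2947 -0.3721  0.4499] yaw -0.622
```

Emit:
send_rows([
  {"x": -15, "y": -25, "z": -30, "rx": -0.12},
  {"x": -15, "y": -21, "z": -32, "rx": -0.12},
  {"x": -12, "y": -17, "z": -35, "rx": -0.12},
  {"x": -10, "y": -13, "z": -37, "rx": -0.12},
  {"x": -8, "y": -8, "z": -38, "rx": -0.12},
])

```text
invalid input
```

```bash
python3 - <<'E'
from h import *
plan([.535,.1385,.42],1.38)
E
```

```text
t 0.8 p [ 0.1966 -0.5404  0.4047] yaw -1.222 j [-1.24  0.32  1.56  0.    1.26 -0.02] F [-0.1 -1.   1.8] gap 0.0857
{'x': -0.8, 'y': -27.5, 'z': -29.0, 'rx': -0.12, 'ry': 0.0, 'rz': -0.0}
{'x': -0.8, 'y': -23.9, 'z': -32.1, 'rx': -0.12, 'ry': 0.0, 'rz': -0.0}
{'x': -0.8, 'y': -19.9, 'z': -34.7, 'rx': -0.12, 'ry': 0.0, 'rz': -0.0}
{'x': -0.8, 'y': -15.6, 'z': -36.8, 'rx': -0.12, 'ry': 0.0, 'rz': -0.0}
{'x': -0.8, 'y': -11.0, 'z': -38.4, 'rx': -0.12, 'ry': 0.0, 'rz': -0.0}
end p [ 0.2858 -0.3614  0.4088] yaw -0.622
```

Perhaps every key is required.

Emit:
send_rows([
  {"x": -15, "y": -25, "z": -30, "rx": -0.12, "ry": 0, "rz": 0, "jaw": 85},
  {"x": -15, "y": -21, "z": -32, "rx": -0.12, "ry": 0, "rz": 0, "jaw": 85},
  {"x": -12, "y": -17, "z": -35, "rx": -0.12, "ry": 0, "rz": 0, "jaw": 85},
  {"x": -10, "y": -13, "z": -37, "rx": -0.12, "ry": 0, "rz": 0, "jaw": 85},
  {"x": -8, "y": -8, "z": -38, "rx": -0.12, "ry": 0, "rz": 0, "jaw": 85},
])

```text
t: 1.22
position: [0.2931, -0.3723, 0.4629]
orientation: [[-0.003, 0.821, -0.571], [0.003, -0.571, -0.821], [-1.0, -0.004, -0.001]]
wrist_force: [1.1, 0.8, 0.1]
finger_gap: 0.085
```

```bash
python3 - <<'E'
from h import *
plan([.535,.1385,.42],1.38)
E
```

```text
t 1.2167 p [ 0.2931 -0.3723  0.4629] yaw -0.608 j [-0.93  0.13  1.68 -0.    1.34 -0.32] F [1.1 0.8 0.1] gap 0.085
{'x': 3.1, 'y': -6.6, 'z': -39.3, 'rx': -0.12, 'ry': -0.0, 'rz': 0.0}
{'x': 3.1, 'y': -1.8, 'z': -39.8, 'rx': -0.12, 'ry': -0.0, 'rz': 0.0}
{'x': 3.1, 'y': 3.0, 'z': -39.8, 'rx': -0.12, 'ry': -0.0, 'rz': 0.0}
{'x': 3.0, 'y': 7.7, 'z': -39.1, 'rx': -0.12, 'ry': -0.0, 'rz': 0.0}
{'x': 3.0, 'y': 12.3, 'z': -37.9, 'rx': -0.12, 'ry': -0.0, 'rz': 0.0}
end p [ 0.3785 -0.1921  0.4478] yaw -0.008
```

Emit:
send_rows([
  {"x": 0, "y": -7, "z": -39, "rx": -0.12, "ry": 0, "rz": 0, "jaw": 85},
  {"x": 0, "y": -2, "z": -40, "rx": -0.12, "ry": 0, "rz": 0, "jaw": 85},
  {"x": 0, "y": 3, "z": -40, "rx": -0.12, "ry": 0, "rz": 0, "jaw": 85},
  {"x": 3, "y": 8, "z": -39, "rx": -0.12, "ry": 0, "rz": 0, "jaw": 85},
  {"x": 3, "y": 12, "z": -38, "rx": -0.12, "ry": 0, "rz": 0, "jaw": 85},
])

```text
t: 1.63
position: [0.3781, -0.1826, 0.4611]
orientation: [[0.006, 1.0, 0.018], [-0.004, 0.018, -1.0], [-1.0, 0.006, 0.004]]
wrist_force: [0.8, -0.4, -0.4]
finger_gap: 0.0846
```

```bash
python3 - <<'E'
from h import *
plan([.535,.1385,.40],1.38,n=12)
E
```

```text
t 1.6333 p [ 0.3781 -0.1826  0.4611] yaw 0.018 j [-0.48  0.03  1.78 -0.    1.32 -0.49] F [ 0.8 -0.4 -0.4] gap 0.0846
{'x': 6.7, 'y': 17.9, 'z': -35.1, 'rx': -0.12, 'ry': 0.001, 'rz': -0.0}
{'x': 6.7, 'y': 22.0, 'z': -32.7, 'rx': -0.12, 'ry': 0.001, 'rz': -0.0}
{'x': 6.7, 'y': 25.7, 'z': -29.9, 'rx': -0.12, 'ry': 0.001, 'rz': -0.0}
{'x': 6.8, 'y': 29.1, 'z': -26.6, 'rx': -0.12, 'ry': 0.001, 'rz': -0.0}
{'x': 6.8, 'y': 32.1, 'z': -22.9, 'rx': -0.12, 'ry': 0.001, 'rz': -0.0}
{'x': 6.8, 'y': 34.6, 'z': -18.9, 'rx': -0.12, 'ry': 0.001, 'rz': -0.0}
{'x': 6.8, 'y': 36.6, 'z': -14.6, 'rx': -0.12, 'ry': 0.001, 'rz': -0.0}
{'x': 6.8, 'y': 38.1, 'z': -10.1, 'rx': -0.12, 'ry': 0.001, 'rz': -0.0}
{'x': 6.8, 'y': 39.0, 'z': -5.5, 'rx': -0.12, 'ry': 0.001, 'rz': -0.0}
{'x': 0.4, 'y': 2.6, 'z': -0.0, 'rx': -0.12, 'ry': 0.001, 'rz': -0.0}
{'x': 0.0, 'y': 0.0, 'z': 0.0, 'rx': -0.12, 'ry': 0.001, 'rz': -0.0}
{'x': 0.0, 'y': 0.0, 'z': 0.0, 'rx': -0.042, 'ry': 0.0, 'rz': -0.0}
end p [0.535  0.1385 0.4   ] yaw 1.38
```

Emit:
send_rows([
  {"x": 7, "y": 18, "z": -35, "rx": -0.12, "ry": 0, "rz": 0, "jaw": 85},
  {"x": 7, "y": 22, "z": -33, "rx": -0.12, "ry": 0, "rz": 0, "jaw": 85},
  {"x": 7, "y": 26, "z": -30, "rx": -0.12, "ry": 0, "rz": 0, "jaw": 80},
  {"x": 7, "y": 29, "z": -27, "rx": -0.12, "ry": 0, "rz": 0, "jaw": 70},
  {"x": 7, "y": 32, "z": -23, "rx": -0.12, "ry": 0, "rz": 0, "jaw": 60},
])

```text
t: 2.05
position: [0.4633, 0.0048, 0.428]
orientation: [[0.015, 0.8, 0.6], [-0.007, 0.6, -0.8], [-1.0, 0.008, 0.014]]
wrist_force: [0.2, -1.4, -0.4]
finger_gap: 0.0606
```

Emit:
send_rows([
  {"x": 7, "y": 35, "z": -19, "rx": -0.12, "ry": 0, "rz": 0, "jaw": 60},
  {"x": 7, "y": 37, "z": -15, "rx": -0.12, "ry": 0, "rz": 0, "jaw": 60},
  {"x": 7, "y": 38, "z": -10, "rx": -0.12, "ry": 0, "rz": 0, "jaw": 60},
  {"x": 7, "y": 30, "z": -5, "rx": -0.12, "ry": 0, "rz": 0, "jaw": 60},
  {"x": 0, "y": 0, "z": 0, "rx": -0.12, "ry": 0, "rz": 0, "jaw": 60},
])

```text
t: 2.47
position: [0.5263, 0.1535, 0.398]
orientation: [[0.018, 0.294, 0.956], [-0.004, 0.956, -0.294], [-1.0, 0.001, 0.018]]
wrist_force: [-0.2, -0.0, 0.0]
finger_gap: 0.0603
```

```bash
python3 - <<'E'
from h import *
plan([.535,.1385,.30],1.38,n=4)
for c in["top","scene"]:
    d=capture(c);cv2.imwrite(f"pics/{c}1.png",d["frame"][...,::-1])
E
```

```text
t 2.4667 p [0.5263 0.1535 0.398 ] yaw 1.272 j [ 0.27  0.28  1.64 -0.01  1.21 -1.  ] F [-0.2 -0.   0. ] gap 0.0603
{'x': 39.5, 'y': -4.8, 'z': 4.4, 'rx': -0.108, 'ry': 0.018, 'rz': -0.0}
{'x': 39.4, 'y': -5.2, 'z': 4.6, 'rx': -0.0, 'ry': -0.0, 'rz': 0.0}
{'x': 19.3, 'y': -2.6, 'z': 2.2, 'rx': -0.0, 'ry': 0.0, 'rz': 0.0}
{'x': 0.0, 'y': 0.0, 'z': 0.0, 'rx': -0.0, 'ry': 0.0, 'rz': 0.0}
end p [0.535  0.1385 0.3   ] yaw 1.38
```

View pics/scene1.png

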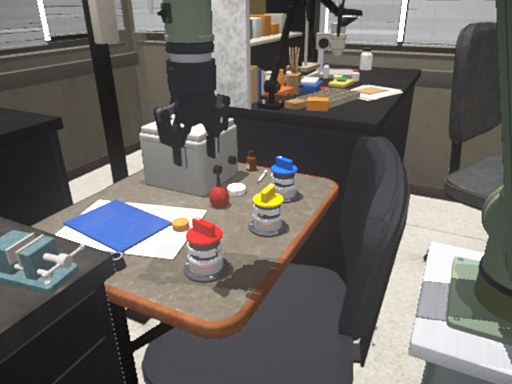

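The gripper hangs at about (190,115) above the red lid at (205,235), and nothing is in its way.

Emit:
send_rows([
  {"x": 39, "y": -5, "z": 4, "rx": -0.108, "ry": 0.018, "rz": 0, "jaw": 60},
  {"x": 39, "y": -5, "z": 5, "rx": 0, "ry": 0, "rz": 0, "jaw": 60},
  {"x": 18, "y": -3, "z": 2, "rx": 0, "ry": 0, "rz": 0, "jaw": 60},
  {"x": 0, "y": 0, "z": 0, "rx": 0, "ry": 0, "rz": 0, "jaw": 60},
])

```text
t: 2.9
position: [0.534, 0.1325, 0.3045]
orientation: [[0.009, 0.207, 0.978], [-0.001, 0.978, -0.207], [-1.0, 0.001, 0.009]]
wrist_force: [-0.6, -0.3, 0.6]
finger_gap: 0.06
```

```bash
python3 - <<'E'
from h import *
plan([.535,.1385,.26],1.38,n=4,mm=20)
out=[]
for c,b in(("top",(130,140)),("scene",(150,140))):
    d=capture(c);im=d["frame"][b[1]:b[1]+130,b[0]:b[0]+100,::-1];out.append(cv2.resize(im,None,fx=4,fy=4,interpolation=cv2.INTER_CUBIC))
cv2.imwrite("pics/c2.png",np.hstack(out))
E
```

```text
t 2.9 p [0.534  0.1325 0.3045] yaw 1.363 j [ 0.22  0.36  1.77 -0.    1.   -1.14] F [-0.6 -0.3  0.6] gap 0.06
{'x': 19.8, 'y': 2.7, 'z': -0.3, 'rx': -0.017, 'ry': 0.009, 'rz': -0.001}
{'x': 19.8, 'y': 2.7, 'z': -0.1, 'rx': 0.0, 'ry': 0.0, 'rz': 0.0}
{'x': 4.8, 'y': 0.7, 'z': -0.0, 'rx': 0.0, 'ry': 0.0, 'rz': -0.0}
{'x': 0.0, 'y': 0.0, 'z': 0.0, 'rx': 0.0, 'ry': 0.0, 'rz': 0.0}
end p [0.535  0.1385 0.26  ] yaw 1.38
```

View pics/c2.png

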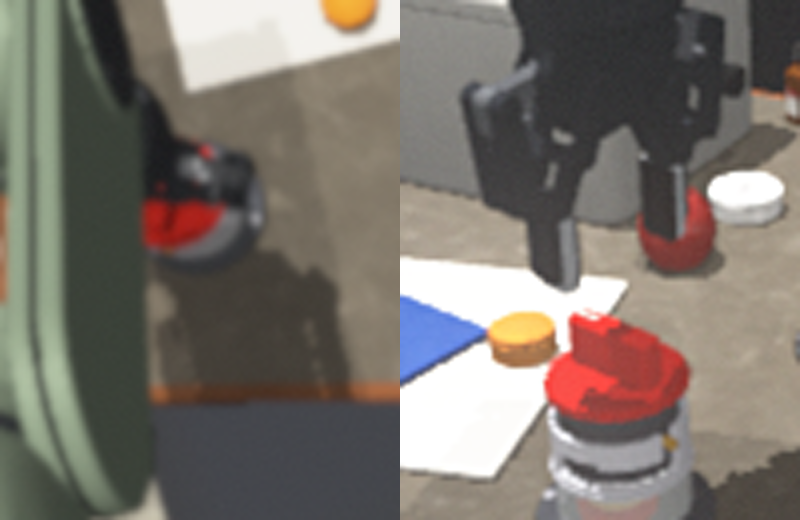

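The fingers straddle the bar: their tips are at about (565,285) and (665,235) in the right crop, with the bar between and below them. I go down and correct y by 6 mm.

Emit:
send_rows([
  {"x": 12, "y": 4, "z": 0, "rx": -0.017, "ry": 0.009, "rz": 0, "jaw": 60},
  {"x": 18, "y": 2, "z": 0, "rx": 0, "ry": 0, "rz": 0, "jaw": 60},
  {"x": 14, "y": 0, "z": 0, "rx": 0, "ry": 0, "rz": 0, "jaw": 60},
  {"x": 0, "y": 0, "z": 0, "rx": 0, "ry": 0, "rz": 0, "jaw": 60},
])

```text
t: 3.33
position: [0.5388, 0.1396, 0.2693]
orientation: [[0.02, 0.192, 0.981], [0.007, 0.981, -0.192], [-1.0, 0.011, 0.018]]
wrist_force: [-0.5, -0.3, 0.0]
finger_gap: 0.0604
```

```bash
python3 - <<'E'
from h import *
plan([.535,.1385,.26],1.38,n=1,mm=20)
out=[]
for c,b in(("top",(130,140)),("scene",(150,150))):
    d=capture(c);im=d["frame"][b[1]:b[1]+130,b[0]:b[0]+100,::-1];out.append(cv2.resize(im,None,fx=4,fy=4,interpolation=cv2.INTER_CUBIC))
cv2.imwrite("pics/c3.png",np.hstack(out))
E
```

```text
t 3.3333 p [0.5388 0.1396 0.2693] yaw 1.378 j [ 0.23  0.41  1.8   0.    0.91 -1.15] F [-0.5 -0.3  0. ] gap 0.0604
{'x': 9.2, 'y': -1.9, 'z': -3.7, 'rx': -0.002, 'ry': 0.018, 'rz': -0.011}
end p [0.535  0.1385 0.26  ] yaw 1.38
```

View pics/c3.png

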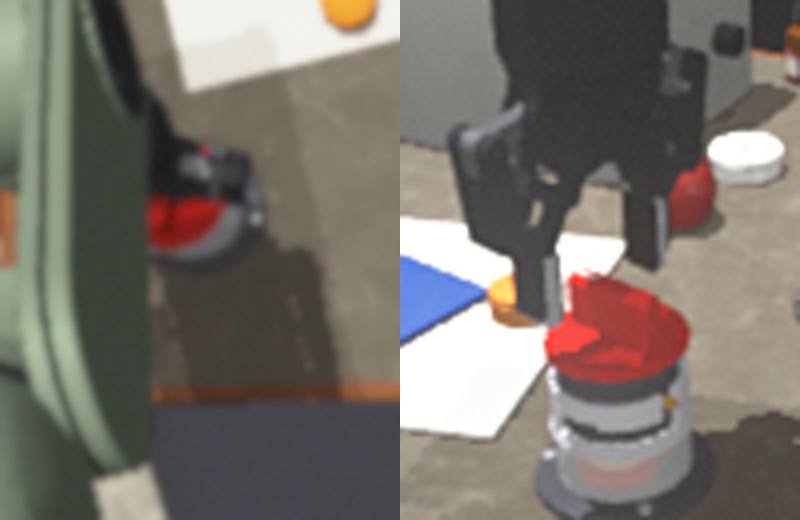

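```bash
python3 - <<'E'
from h import *
s=read_state();sc=capture("scene");p,R=s["position"],s["orientation"]
f=lambda q:((q-[150,150]+.5)*4+[400,0]).round()
for L in(.155,.160,.165,.173):
  print(L,[f(proj(sc,p+R@[L,sy*.030,dz])) for sy in(1,-1) for dz in(-.011,.011)], f(proj(sc,p+R@[L,0,0])))
yaw=-.19
for C in([.535,.1385,.108],[.537,.1395,.108]):
  print(C,f(proj(sc,C)),[f(proj(sc,np.array(C)+[.025*k*np.cos(yaw),.025*k*np.sin(yaw),0])) for k in(1,-1)])
im=cv2.resize(sc["frame"][195:245,170:230,::-1],None,fx=12,fy=12,interpolation=cv2.INTER_CUBIC);cv2.imwrite("pics/c4.png",im)
E
```

```text
0.155 [array([564., 300.]), array([530., 285.]), array([657., 250.]), array([623., 236.])] [594. 267.]
0.16 [array([565., 310.]), array([530., 294.]), array([657., 259.]), array([623., 245.])] [595. 276.]
0.165 [array([565., 320.]), array([531., 304.]), array([657., 268.]), array([624., 254.])] [595. 286.]
0.173 [array([566., 335.]), array([532., 319.]), array([658., 283.]), array([624., 269.])] [596. 301.]
[0.535, 0.1385, 0.108] [613. 284.] [array([575., 269.]), array([653., 300.])]
[0.537, 0.1395, 0.108] [609. 284.] [array([571., 269.]), array([648., 300.])]
```

View pics/c4.png

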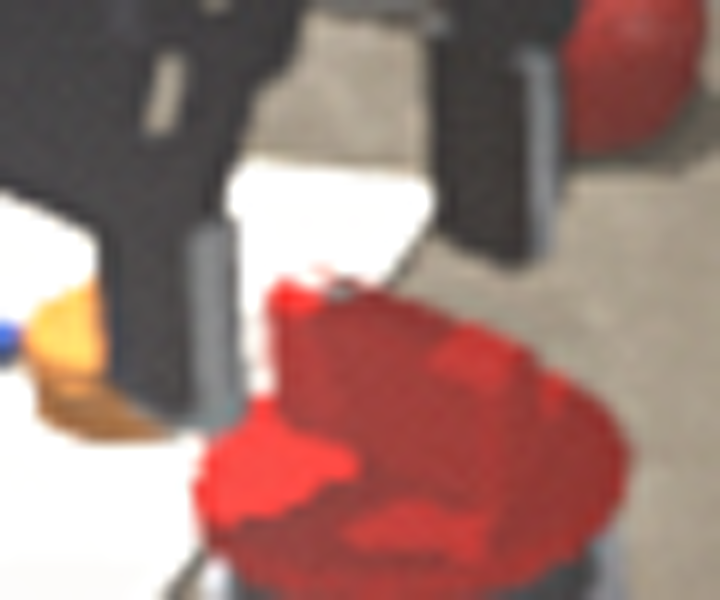

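The pads project where they are seen. The tool is tilted 0.02 rad and sits about 7 mm too far along +x at the tips, so I fix both and continue down.

Emit:
send_rows([
  {"x": 0, "y": -2, "z": -4, "rx": 0, "ry": 0.018, "rz": -0.011, "jaw": 60},
  {"x": 6, "y": 0, "z": 0, "rx": 0, "ry": 0, "rz": 0, "jaw": 60},
  {"x": 0, "y": 0, "z": 0, "rx": 0, "ry": 0, "rz": 0, "jaw": 60},
])

```text
t: 3.73
position: [0.5357, 0.1388, 0.2683]
orientation: [[0.008, 0.192, 0.981], [0.001, 0.981, -0.192], [-1.0, 0.003, 0.008]]
wrist_force: [0.7, -0.1, -0.8]
finger_gap: 0.0597
```

```bash
python3 - <<'E'
from h import *
plan([.5355,.1385,.26],1.38,n=1,mm=20);print(read_state()["orientation"].round(3))
E
```

```text
t 3.7333 p [0.5357 0.1388 0.2683] yaw 1.378 j [ 0.23  0.41  1.81 -0.    0.92 -1.14] F [ 0.7 -0.1 -0.8] gap 0.0597
{'x': 8.3, 'y': -0.3, 'z': -0.2, 'rx': -0.002, 'ry': 0.008, 'rz': -0.003}
end p [0.5355 0.1385 0.26  ] yaw 1.38
[[ 0.008  0.192  0.981]
 [ 0.001  0.981 -0.192]
 [-1.     0.003  0.008]]
```

Emit:
send_rows([
  {"x": 10, "y": 0, "z": 0, "rx": 0, "ry": 0.008, "rz": -0.003, "jaw": 60},
  {"x": 3, "y": 0, "z": 0, "rx": 0, "ry": 0, "rz": 0, "jaw": 60},
  {"x": 0, "y": 0, "z": 0, "rx": 0, "ry": 0, "rz": 0, "jaw": 30},
  {"x": 0, "y": 0, "z": 0, "rx": 0, "ry": 0, "rz": 0, "jaw": 30},
  {"x": 0, "y": 0, "z": 0, "rx": 0, "ry": 0, "rz": 0, "jaw": 30},
])

```text
t: 4.15
position: [0.536, 0.1389, 0.2547]
orientation: [[0.0, 0.192, 0.981], [0.0, 0.981, -0.192], [-1.0, 0.0, 0.0]]
wrist_force: [-0.0, 0.8, 5.5]
finger_gap: 0.0303
```

```bash
python3 - <<'E'
from h import *
plan([.5355,.1385,.26],1.38,n=1,mm=20)
sc=capture("scene")
im=cv2.resize(sc["frame"][195:245,170:230,::-1],None,fx=12,fy=12,interpolation=cv2.INTER_CUBIC);cv2.imwrite("pics/c5.png",im)
E
```

```text
t 4.15 p [0.536  0.1389 0.2547] yaw 1.378 j [ 0.23  0.42  1.82  0.    0.9  -1.14] F [-0.   0.8  5.5] gap 0.0303
{'x': -5.3, 'y': -0.4, 'z': -0.4, 'rx': -0.002, 'ry': 0.0, 'rz': -0.0}
end p [0.5355 0.1385 0.26  ] yaw 1.38
```

View pics/c5.png

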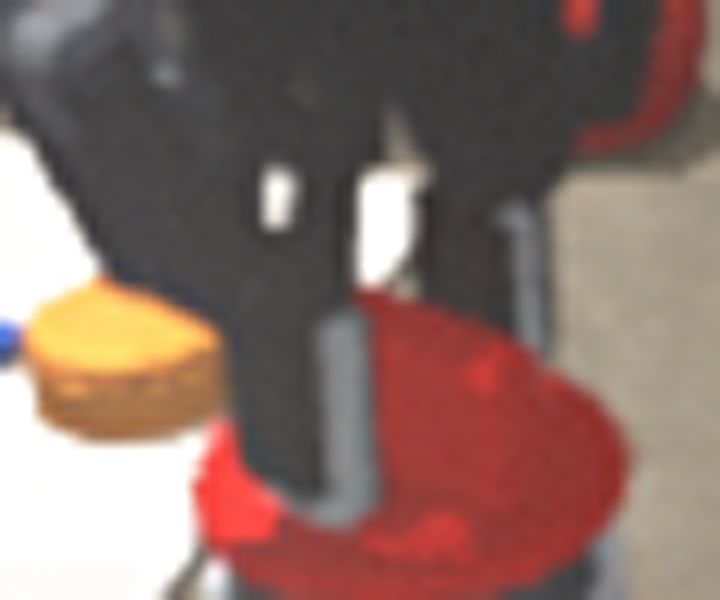

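The fingers are beside the bar with their tips just at the lid (5.5 N up). I raise a few mm, then close.

Emit:
send_rows([
  {"x": -6, "y": 0, "z": 0, "rx": 0, "ry": 0, "rz": 0, "jaw": 30},
  {"x": 0, "y": 0, "z": 0, "rx": 0, "ry": 0, "rz": 0, "jaw": 10},
  {"x": 0, "y": 0, "z": 0, "rx": 0, "ry": 0, "rz": 0, "jaw": 5},
  {"x": 0, "y": 0, "z": 0, "rx": 0, "ry": 0, "rz": 0, "jaw": 5},
  {"x": 0, "y": 0, "z": 0, "rx": 0, "ry": 0, "rz": 0, "jaw": 5},
])

```text
t: 4.62
position: [0.5359, 0.1389, 0.2616]
orientation: [[0.0, 0.192, 0.981], [0.0, 0.981, -0.192], [-1.0, 0.0, 0.0]]
wrist_force: [-0.4, 0.6, 0.7]
finger_gap: 0.0125
```

```bash
python3 - <<'E'
from h import *
plan([.5355,.1385,.245],1.38,n=1,mm=20);print(read_state()["torque"])
sc=capture("scene")
im=cv2.resize(sc["frame"][195:245,170:230,::-1],None,fx=12,fy=12,interpolation=cv2.INTER_CUBIC);cv2.imwrite("pics/c6.png",im)
E
```

```text
t 4.6167 p [0.5359 0.1389 0.2616] yaw 1.378 j [ 0.23  0.42  1.81  0.    0.91 -1.14] F [-0.4  0.6  0.7] gap 0.0125
{'x': 16.6, 'y': -0.5, 'z': -0.4, 'rx': -0.002, 'ry': 0.0, 'rz': -0.0}
end p [0.5355 0.1385 0.245 ] yaw 1.38
[-0.01449451 -0.02546395 -0.00039734]
```

View pics/c6.png

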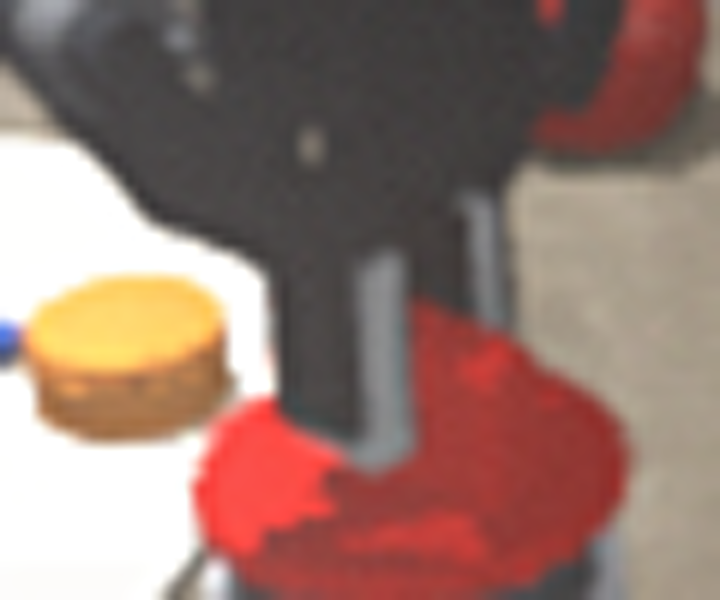

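The bar is gripped (gap 12.5 mm, forces near zero). Now I press down in small steps.

Emit:
send_rows([
  {"x": 5, "y": 0, "z": 0, "rx": 0, "ry": 0, "rz": 0, "jaw": 5},
  {"x": 5, "y": 0, "z": 0, "rx": 0, "ry": 0, "rz": 0, "jaw": 5},
  {"x": 2, "y": 0, "z": 0, "rx": 0, "ry": 0, "rz": 0, "jaw": 5},
])

```text
t: 4.92
position: [0.5358, 0.1389, 0.252]
orientation: [[0.002, 0.192, 0.981], [0.001, 0.981, -0.192], [-1.0, 0.001, 0.001]]
wrist_force: [-1.6, -0.7, 9.8]
finger_gap: 0.0128
```

Emit:
send_rows([
  {"x": 2, "y": 0, "z": 0, "rx": 0, "ry": 0, "rz": 0, "jaw": 5},
  {"x": 0.5, "y": 0, "z": 0, "rx": 0, "ry": 0, "rz": 0, "jaw": 5},
])

```text
t: 5.08
position: [0.5358, 0.1389, 0.2515]
orientation: [[0.002, 0.192, 0.981], [0.001, 0.981, -0.192], [-1.0, 0.001, 0.002]]
wrist_force: [-3.3, 0.5, 9.8]
finger_gap: 0.013
```

Emit:
send_rows([
  {"x": 3, "y": 0, "z": 0, "rx": 0, "ry": 0, "rz": 0, "jaw": 5},
  {"x": 1, "y": 0, "z": 0, "rx": 0, "ry": 0, "rz": 0, "jaw": 5},
])

```text
t: 5.25
position: [0.5356, 0.1388, 0.2501]
orientation: [[0.003, 0.192, 0.981], [0.001, 0.981, -0.192], [-1.0, 0.001, 0.003]]
wrist_force: [-2.8, -0.5, 9.6]
finger_gap: 0.0127
```

Depth is about 11.5 mm. Now I turn clockwise (+rx about the downward tool axis) with a slight downward bias.

Emit:
send_rows([
  {"x": 1, "y": 0, "z": 0, "rx": 0.06, "ry": 0, "rz": 0, "jaw": 5},
  {"x": 1, "y": 0, "z": 0, "rx": 0.1, "ry": 0, "rz": 0, "jaw": 5},
  {"x": 1, "y": 0, "z": 0, "rx": 0.1, "ry": 0, "rz": 0, "jaw": 5},
])

```text
t: 5.5
position: [0.5352, 0.1386, 0.2511]
orientation: [[0.004, 0.446, 0.895], [0.0, 0.895, -0.446], [-1.0, 0.002, 0.004]]
wrist_force: [-3.0, -0.5, 10.6]
finger_gap: 0.0129
```

```bash
python3 - <<'E'
from h import *
plan([.5359,.1389,.25],1.38-1.5,n=2,mm=20);print(read_state()["torque"].round(2))
E
```

```text
t 5.5 p [0.5352 0.1386 0.2511] yaw 1.109 j [ 0.23  0.43  1.83 -0.    0.88 -0.88] F [-3.  -0.5 10.6] gap 0.0129
{'x': 1.1, 'y': 0.6, 'z': 0.4, 'rx': 0.12, 'ry': 0.0, 'rz': -0.0}
{'x': 0.0, 'y': 0.0, 'z': 0.0, 'rx': 0.12, 'ry': 0.0, 'rz': -0.0}
end p [0.5359 0.1389 0.25  ] yaw 0.869
[-0.23  0.68  0.05]
```

Emit:
send_rows([
  {"x": 3, "y": 0.5, "z": 0.4, "rx": 0.1, "ry": 0, "rz": 0, "jaw": 5},
  {"x": 2, "y": 0, "z": 0, "rx": 0.1, "ry": 0, "rz": 0, "jaw": 5},
  {"x": 2, "y": 0, "z": 0, "rx": 0.1, "ry": 0, "rz": 0, "jaw": 5},
  {"x": 2, "y": 0, "z": 0, "rx": 0.1, "ry": 0, "rz": 0, "jaw": 5},
])

```text
t: 5.83
position: [0.5349, 0.1383, 0.2484]
orientation: [[0.004, 0.772, 0.636], [-0.001, 0.636, -0.772], [-1.0, 0.003, 0.003]]
wrist_force: [-4.9, -1.6, 17.8]
finger_gap: 0.0126
```

```bash
python3 - <<'E'
from h import *
plan([.5359,.1389,.25],1.38-1.5,n=2,mm=20);print(read_state()["torque"].round(2))
E
```

```text
t 5.8333 p [0.5349 0.1383 0.2484] yaw 0.689 j [ 0.23  0.43  1.83 -0.    0.88 -0.46] F [-4.9 -1.6 17.8] gap 0.0126
{'x': -1.6, 'y': 1.1, 'z': 0.2, 'rx': 0.12, 'ry': 0.0, 'rz': -0.001}
{'x': 0.0, 'y': 0.0, 'z': 0.0, 'rx': 0.12, 'ry': 0.0, 'rz': -0.001}
end p [0.5359 0.1389 0.25  ] yaw 0.449
[-0.22  1.06  0.08]
```

Emit:
send_rows([
  {"x": 0.5, "y": 1, "z": 0, "rx": 0.11, "ry": 0, "rz": 0, "jaw": 5},
  {"x": 1, "y": 0.5, "z": 0, "rx": 0.11, "ry": 0, "rz": 0, "jaw": 5},
  {"x": 1, "y": 0, "z": 0, "rx": 0.11, "ry": 0, "rz": 0, "jaw": 5},
  {"x": 1, "y": 0, "z": 0, "rx": 0.11, "ry": 0, "rz": 0, "jaw": 5},
])

```text
t: 6.17
position: [0.5346, 0.1384, 0.2506]
orientation: [[0.003, 0.974, 0.226], [-0.003, 0.226, -0.974], [-1.0, 0.002, 0.003]]
wrist_force: [-3.7, -0.4, 10.8]
finger_gap: 0.0126
```

```bash
python3 - <<'E'
from h import *
plan([.5359,.1389,.25],1.38-1.5,n=2,mm=20);print(read_state()["torque"].round(2))
E
```

```text
t 6.1667 p [0.5346 0.1384 0.2506] yaw 0.228 j [ 0.23  0.43  1.83 -0.    0.88  0.01] F [-3.7 -0.4 10.8] gap 0.0126
{'x': 0.6, 'y': 1.4, 'z': -0.2, 'rx': 0.12, 'ry': 0.001, 'rz': -0.001}
{'x': 0.0, 'y': 0.0, 'z': 0.0, 'rx': 0.12, 'ry': 0.001, 'rz': -0.001}
end p [0.5359 0.1389 0.25  ] yaw -0.012
[0.03 0.65 0.02]
```

Emit:
send_rows([
  {"x": 2, "y": 1, "z": 0, "rx": 0.1, "ry": 0, "rz": 0, "jaw": 5},
  {"x": 1.5, "y": 0, "z": 0, "rx": 0.1, "ry": 0, "rz": 0, "jaw": 5},
  {"x": 1.5, "y": 0, "z": 0, "rx": 0.1, "ry": 0, "rz": 0, "jaw": 5},
  {"x": 1, "y": 0, "z": 0, "rx": 0.06, "ry": 0, "rz": 0, "jaw": 5},
])

```text
t: 6.5
position: [0.5342, 0.1384, 0.2499]
orientation: [[0.001, 0.988, -0.152], [-0.003, -0.152, -0.988], [-1.0, 0.002, 0.002]]
wrist_force: [-3.5, -0.5, 9.8]
finger_gap: 0.0125
```

```bash
python3 - <<'E'
from h import *
plan([.5359,.1389,.25],1.38-1.5,n=2,mm=20);print(read_state()["torque"].round(2))
sc=capture("scene")
im=cv2.resize(sc["frame"][185:265,160:240,::-1],None,fx=7,fy=7,interpolation=cv2.INTER_CUBIC);cv2.imwrite("pics/c7.png",im)
E
```

```text
t 6.5 p [0.5342 0.1384 0.2499] yaw -0.152 j [ 0.23  0.43  1.83 -0.    0.88  0.39] F [-3.5 -0.5  9.8] gap 0.0125
{'x': -0.1, 'y': 1.6, 'z': -0.8, 'rx': -0.032, 'ry': 0.002, 'rz': -0.002}
{'x': 0.0, 'y': 0.0, 'z': 0.0, 'rx': -0.0, 'ry': 0.0, 'rz': 0.0}
end p [0.5359 0.1389 0.25  ] yaw -0.12
[-0.11  0.64  0.05]
```

View pics/c7.png

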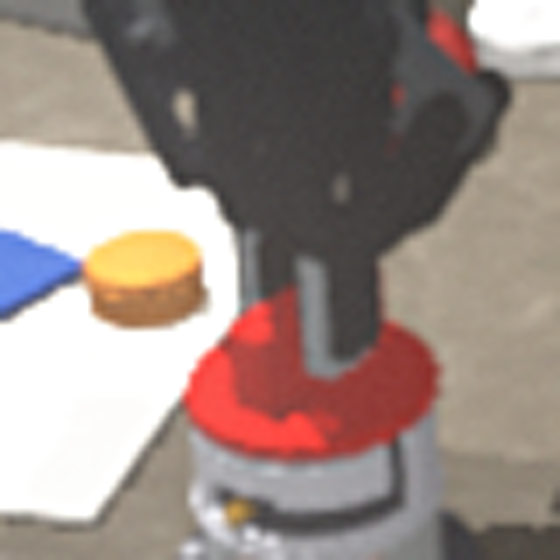

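The lid has turned 1.53 rad with the gripper. The gold pin at (235,512) in the crop has reached the notch end of the slot. I let it rise, then open.

Emit:
send_rows([
  {"x": -3, "y": 0, "z": 0, "rx": 0, "ry": 0, "rz": 0, "jaw": 5},
  {"x": -2, "y": 0, "z": 0, "rx": 0, "ry": 0, "rz": 0, "jaw": 5},
  {"x": 0, "y": 0, "z": 0, "rx": 0, "ry": 0, "rz": 0, "jaw": 5},
])

```text
t: 6.8
position: [0.534, 0.1381, 0.2551]
orientation: [[0.002, 0.988, -0.154], [-0.002, -0.154, -0.988], [-1.0, 0.002, 0.002]]
wrist_force: [0.7, -0.2, -0.7]
finger_gap: 0.013
```

Emit:
send_rows([
  {"x": 0, "y": 0, "z": 0, "rx": 0, "ry": 0, "rz": 0, "jaw": 30},
  {"x": 0, "y": 0, "z": 0, "rx": 0, "ry": 0, "rz": 0, "jaw": 55},
  {"x": 0, "y": 0, "z": 0, "rx": 0, "ry": 0, "rz": 0, "jaw": 55},
  {"x": 0, "y": 0, "z": 0, "rx": 0, "ry": 0, "rz": 0, "jaw": 55},
])

```text
t: 7.13
position: [0.534, 0.1382, 0.2545]
orientation: [[0.001, 0.988, -0.154], [-0.003, -0.154, -0.988], [-1.0, 0.001, 0.003]]
wrist_force: [0.2, 0.3, -0.1]
finger_gap: 0.0549
```

Emit:
send_rows([
  {"x": -15, "y": 0, "z": 0, "rx": 0, "ry": 0, "rz": 0, "jaw": 55},
  {"x": -35, "y": 0, "z": 0, "rx": 0, "ry": 0, "rz": 0, "jaw": 55},
  {"x": -40, "y": 0, "z": 0, "rx": 0, "ry": 0, "rz": 0, "jaw": 55},
  {"x": -40, "y": 0, "z": 0, "rx": 0, "ry": 0, "rz": 0, "jaw": 55},
  {"x": 0, "y": 0, "z": 0, "rx": 0, "ry": 0, "rz": 0, "jaw": 55},
])

```text
t: 7.55
position: [0.5339, 0.1386, 0.387]
orientation: [[-0.008, 0.988, -0.154], [-0.005, -0.154, -0.988], [-1.0, -0.007, 0.006]]
wrist_force: [0.6, 0.5, -0.2]
finger_gap: 0.0548
```

```bash
python3 - <<'E'
from h import *
plan([.5359,.1389,.4],1.38-1.5,n=1,mm=20)
sc=capture("scene"); top=capture("top")
im=cv2.resize(sc["frame"][140:290,160:310,::-1],None,fx=4,fy=4,interpolation=cv2.INTER_CUBIC);cv2.imwrite("pics/c8.png",im)
yaw=-.19-1.53
for dep in(0,.007,.0115):
  C=np.array([.536,.139,.095-dep]);print(dep,"grip proj",proj(sc,C).round(1),"bar top ends",[((proj(sc,C+[k*.025*np.cos(yaw),k*.025*np.sin(yaw),.013])-[160,140]+.5)*4).round() for k in(1,-1)])
print(tip_of("red_grip","scene"))
E
```

```text
t 7.55 p [0.5339 0.1386 0.387 ] yaw -0.154 j [ 0.23  0.3   1.64 -0.    1.21  0.39] F [ 0.6  0.5 -0.2] gap 0.0548
{'x': -13.0, 'y': 1.9, 'z': -0.5, 'rx': -0.034, 'ry': 0.006, 'rz': 0.007}
end p [0.5359 0.1389 0.4   ] yaw -0.12
0 grip proj [202.7 226.6] bar top ends [array([207., 302.]), array([134., 347.])]
0.007 grip proj [203.  229.8] bar top ends [array([207., 315.]), array([135., 360.])]
0.0115 grip proj [203.1 231.9] bar top ends [array([208., 324.]), array([136., 369.])]
[{'point': [203.9, 228.0], 'confidence': 0.8}]
```

View pics/c8.png

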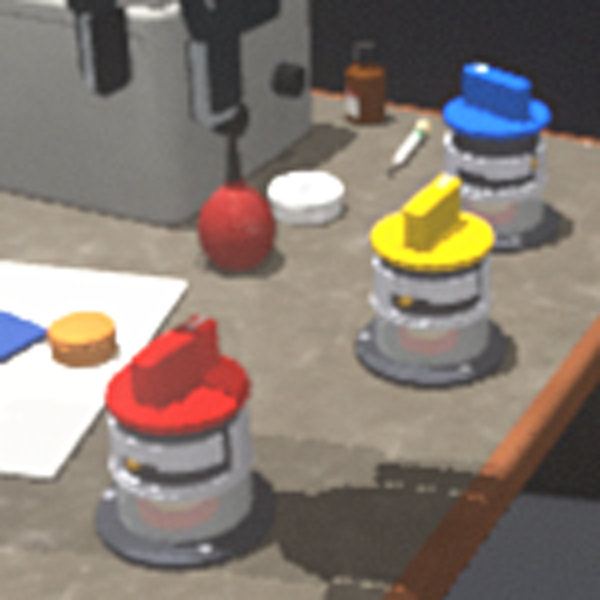

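The red lid now looks like the locked yellow one. Its bar top runs from about (207,320) to (135,362), where I expect (207,315) to (135,360) for 1.53 rad and 7 mm depth. The pin sits in the left notch at (133,464), and the blue lid is unchanged. The gripper is clear.

```bash
python3 -c "
from bench import *
print(sign_off())"
```

```text
the job is handed in; nothing more can be done
None
```

The red lid looks locked, and I handed the job in at about 7.7 s of the 35 s allowed. `sign_off` gives no verdict, so this rests on my own checks.

**What I did:** I gripped the bar of the red lid and pressed it down 11 to 13 mm. I turned it about 1.53 rad clockwise, let it rise, then opened the fingers and moved up clear.

**Last checks:**
- **Lock:** With the lid still held, the wrist force fell from about 10 N to about 0 at roughly 6.5 mm depth, as it should once the notch carries the lid. In the final picture the bar lies within about 5 pixels (4x enlarged) of where 1.53 rad and 7 mm predict. The pin sits in the notch as on the yellow pot.
- **Blue lid:** It was never touched and still shows its open position.
- **Contact:** The gripper is well above the lid and the wrist force is about 0.

**Deviations:**
- The fingertips touched the lid with about 5 N before the grip, so I raised them a few mm.
- Partway through the turn the lid reached its bottom stop at about 18 N.
- The network's first fix for the grip point in the top camera was about 10 mm off, so I used the lid outline and the scene camera instead.
- After the release, the network's grip point in the scene camera was about 2 pixels from my 7 mm prediction. That is too coarse to confirm the depth on its own.

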